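# Hang the grading panel on the rack's two pegs and click it home

### The job

Pick up the slotted plywood panel by its handle and hang it on the slotted wooden rack: feel for the two pegs, get both panel holes over them and lower it, then press it down until it sits flat on the rack with both steel spring catches clicked over its edges, and let go. The peg bar slides in the rack and may stand off-centre; do not lean on the pegs, the catches or the rack with more than about 70 N. Leave the bottle, the bowl, the lidded bin and the clip where they are.

Things in the scene. Friction and masses are not known exactly. Their poses are not given: they have to be found in the camera images.
- panel: Loose plywood grading panel, 0.28 to 0.46 kg, lying flat: 120 (its x) x 250 (its y) x 12 mm (z); origin at the centre of its underside, z up. Two oblong through holes, 17 mm (x) by 14.5 mm (y), centred at x = 0, y = -80 and +80 mm; four long narrow slots (9 x 130 mm, along y) take nothing. A bridge handle stands on top. The same after a half turn about z.
- panel_grip (a point): Centre of the panel's dark wooden handle bar: 14 mm wide (x), 116 mm long (y), 16 mm tall (z), 62 mm above the panel's underside, over its origin, on legs at y = -52 and +52 mm. Grip the bar between the legs by its two long sides.
- rack: Wooden rack fixed to the table, 120 (its x) x 300 (its y) x 50 mm (z); origin at the centre of its underside, z up. The panel's seat is the top of its two long rails, 50 mm above the origin: a hung panel lies with its y along the rack's y. Between the rails, in a 60 mm wide slot along y, lies a sliding bar with two upright pegs.
- rack_pegs (a point): Point on the rack's centre line (x = 0, y = 0), 100 mm above its origin, the height of the peg tips. Two round wooden pegs, 12 mm diameter, the last 3 mm tapering to 10 mm, 160 mm apart along the rack's y, at x = 0, y = d - 80 and d + 80 mm. Their bar is jammed tight at an unknown d from -20 to +20 mm: d is not measured, feel or look for it.
- catch_near_nose (a point): Steel spring catch in the middle (y = 0) of the rack's -x side, 30 mm wide, top 84 mm above the rack's origin; the point is its nose, 67 mm up. It reaches 3 mm over the panel's edge. Its slope stops the panel's underside at about 75 mm; a push of about 6 to 18 N opens both catches and slides the panel down to the seat, where they spring back over it.
- catch_far_nose (a point): The same spring catch on the rack's +x side: its nose, 67 mm above the rack's origin.
- bottle: Bystander: closed amber glass bottle, 66 mm diameter, 190 mm tall, standing; origin at the centre of its underside.
- bowl: Bystander: stainless steel bowl, 150 mm across, 55 mm tall; origin at the centre of its underside.
- clip: Bystander: red plastic clip, 80 x 14 x 18 mm, lying flat; origin 1 mm below the centre of its underside.
- bin: Bystander: translucent plastic bin, 200 (its x) x 260 (its y) x 130 mm tall, with a shut hinged lid and a small knob on top (to 185 mm), fixed to the table at the robot's right; origin at the centre of its underside.
- bin_lid (a joint): Hinged lid of the bin; 0 is shut, grows (rad) as it opens. It stays shut.

How it is judged:
By the outcome, as a careful person would: the job done as asked, in the order asked, and still so for the second after the job is handed in, with the robot touching nothing.
It also fails if it takes over 72 s, if anything falls off the work surface, if the arm or the gripper's body presses on something with over 40 N, if the wrist force passes 120 N, or if a joint passes its speed limit or range.

### The arm

A 6-joint arm with a two-finger parallel gripper is mounted at the origin on the work surface. World frame = base frame: x ahead of the robot, y to its left, z up, the work surface at z = 0. Lengths are in mm, angles in rad, forces in N, time in s.
With the tool pointing down it reaches from about 300 to 775 mm from the base axis. Payload 14.6 kg.
Tool frame: the origin (TCP) lies midway between the tips of the shut fingers; the grasp point (between the pads) lies 19 mm behind it (manip.grip_point_offset is the distance from the TCP to the grasp point, in mm); x points along the fingers, z is the direction in which the jaws open and shut, and the axes are right-handed (so a half turn about x gives the same grasp; the last joint's range is limited). The gripper opens to 94 mm and grips with 3 to 60 N. Pads are 16 mm wide; open, the fingers measure 119 mm over their backs; the gripper's body (75 mm by 177 mm) begins 78 mm behind the grasp point.
Start: joints at [-1.285, 0.3, 1.521, -0, 1.321, -0.067], TCP at [190.032, -516.117, 205.446] pointing down, gripper open.
Joint ranges: [-3.03, 3.03], [-0.79, 2.21], [0.23, 2.52], [-1.04, 4.18], [0, 3.07], [-2.55, 2.55]. Speed limits (rad/s): [2.22, 2.22, 2.57, 3.14, 3.14, 3.14].

### API

Orientations are given as [roll, pitch, yaw] about the fixed x, y, z axes, in that order (R = Rz(yaw) Ry(pitch) Rx(roll)).
In Python, from cell import manip, camera, calibration, order gives the robot as it stands.
- The arm moves only by the tool jog_arm, never from a script. Its arguments are lists of equal length, an entry for each row: "turn": the turn, a rotation vector about the tool's x, y, z in degrees, a list of three; "dp": the shift along the tool's x, y, z in cm, a list of three; "gripper": the closure, from 0 (fully open) to 1 (shut). In form: {"turn": [[ax, ay, az], ...], "dp": [[tx, ty, tz], ...], "gripper": [gripper, ...]}. A call has 1 to 8 rows; each row shifts and turns the pose as measured when the row begins, along the tool's axes as they then stand; what a row does not reach is not made up. A row lasts 1/8 s, in which the tool goes at most 62.5 mm and 10.7 degrees, less where a joint would pass 70% of its speed; a pose out of reach is approached as far as the arm can. A call is refused whole if a number of a shift passes 6.25 or a number of a turn 10.7, either way. A call with a gripper value outside its range is refused whole. The fingers move at their own pace and stop on an object; "grip_force" is the grip in N (left out, the last holds). Time passes only in rows, so rows that do not move let the fingers close. It gives the time, the measured TCP pose, the force and the opening at its end, in the units of the state.
- manip.read_state(): the state, without advancing time (a new reading comes with each control period).
- camera(name): name is "scene" or "top"; returns (picture, depth): 420x560x3 uint8, red, green, blue; 420x560 float32, mm along the optical axis (not along the pixel's ray), 0 where there is no reading.
- calibration(name): a dict with "K" (3x3 intrinsics, pixels), "world_from_camera" (4x4, takes a point from camera to world coordinates). Camera axes: x right, y down, z forward; pixel columns grow to the right and rows downward; lengths in mm; the calibration is good to about 2 mm. A picture is of the moment at which its call begins. calibration takes no time and is no camera call.
- order.sign_off(): hands the job in, once; it reports no verdict.
The state is a dict: "clock": time; "joints": joint angles; "qd": joint speeds; "effort": joint torques, N m; "eef_pos": TCP position; "eef_rot": TCP orientation; "wrist_force": force on the tool from outside, world axes, zero at the start; "moment": the same for the moment, N m; "finger_gap": finger opening in mm.
Only numpy, scipy, OpenCV 4.12 (cv2) and the standard library are available. Lean on these libraries where they do the work, as an engineer would, in place of code of your own. Each camera call takes 0.05 s, during which the arm holds its last target.

## Working session

There is one attempt and no reset: what is moved stays moved. The work goes in short steps, Python scripts to look and compute and a tool call to move; the robot and the scene stay as the last step left them, time stands still between calls to the robot, and variables do not carry over. Pictures are saved under pics/ and viewed, and the job is handed in when it is done.

Besides the shell and the picture viewer there is one more tool, called after "Call:" by a JSON object that holds its "fn" and its "kwargs". jog_arm: Moves the arm, as the interface text tells. Its arguments: {"type":"object","properties":{"turn":{"type":"array","items":{"type":"array","items":{"type":"number"}}},"dp":{"type":"array","items":{"type":"array","items":{"type":"number"}}},"gripper":{"type":"array","items":{"type":"number"}},"grip_force":{"type":"number"}},"required":["turn","dp","gripper"]}

```bash
mkdir -p pics; ls
python3 - <<'E'
from cell import manip, camera, calibration, order
import cv2, numpy as np
for n in ("scene","top"):
    p,d=camera(n); cv2.imwrite(f"pics/{n}0.png",p[:,:,::-1]); np.save(f"pics/{n}0.npy",d); c=calibration(n); print(n,np.round(c["K"],1).tolist(),np.round(c["world_from_camera"],3).tolist())
print(manip.read_state())
E
```

```text
pics
scene [[467.2, 0.0, 277.6], [0.0, 467.2, 204.0], [0.0, 0.0, 1.0]] [[0.331, 0.779, -0.532, 1217.281], [0.944, -0.262, 0.202, -392.321], [0.017, -0.569, -0.822, 1036.48], [0.0, 0.0, 0.0, 1.0]]
top [[455.5, 0.0, 276.8], [0.0, 455.5, 213.7], [0.0, 0.0, 1.0]] [[-0.019, -0.998, 0.054, 527.382], [-1.0, 0.02, 0.006, -173.052], [-0.007, -0.054, -0.999, 1402.862], [0.0, 0.0, 0.0, 1.0]]
{'clock': 0.1, 'joints': array([-1.28459368e+00,  3.00408417e-01,  1.52150074e+00, -8.92162173e-07,
        1.32070942e+00, -6.66010539e-02]), 'qd': array([-0.00026976, -0.00107496, -0.00270722,  0.00083947,  0.00144989,
        0.00073026]), 'effort': array([ 5.58056240e-05, -5.32649302e+01, -3.53286803e+01,  7.09277205e-02,
        2.35201127e-02, -6.14420105e-05]), 'eef_pos': array([ 189.9727435 , -515.90347171,  204.95470433]), 'eef_rot': array([3.07583395, 1.56977041, 1.85784154]), 'wrist_force': array([ 0.74002227,  0.06900286, -0.47164532]), 'moment': array([ 0.06393093, -0.00473971, -0.00078246]), 'finger_gap': 93.97303541479539}
```

View pics/scene0.png

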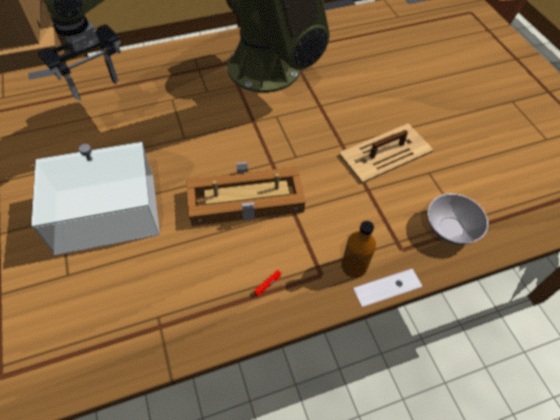

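View pics/top0.png

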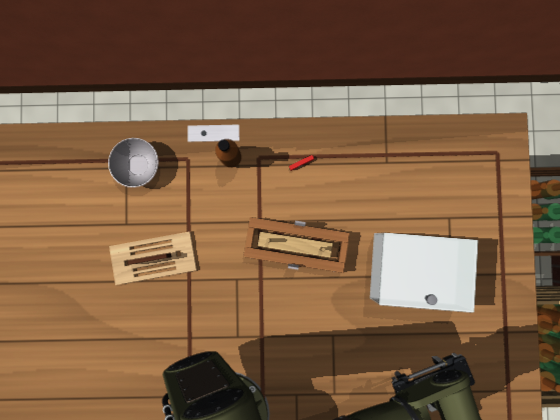

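The scene view shows the rack near (245,195) with its pegs up and a catch on each long side, the panel near (387,152), the bin on the left and the bottle, bowl and clip in front. In the top view the panel is at about (154,258) and the rack at (298,245). I'll zoom in on both.

Run:
```python
import cv2, numpy as np
t=cv2.imread("pics/top0.png"); s=cv2.imread("pics/scene0.png")
a=cv2.resize(t[205:285,235:360],None,fx=6,fy=6,interpolation=cv2.INTER_CUBIC)
b=cv2.resize(t[220:295,100:210],None,fx=7,fy=7,interpolation=cv2.INTER_CUBIC)
c=cv2.resize(s[155:230,180:310],None,fx=6,fy=6,interpolation=cv2.INTER_CUBIC)
d=cv2.resize(s[115:190,330:440],None,fx=7,fy=7,interpolation=cv2.INTER_CUBIC)
for n,i in zip("abcd",(a,b,c,d)): cv2.imwrite(f"pics/z{n}.png",i)
```

```text
(no output)
```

View pics/za.png

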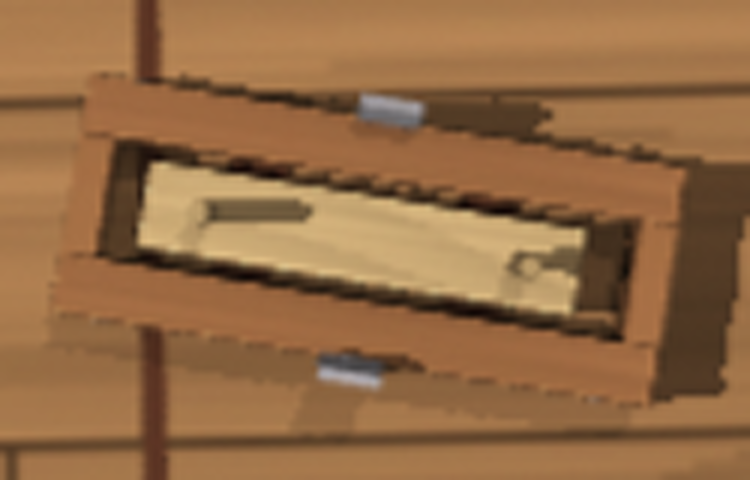

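View pics/zb.png

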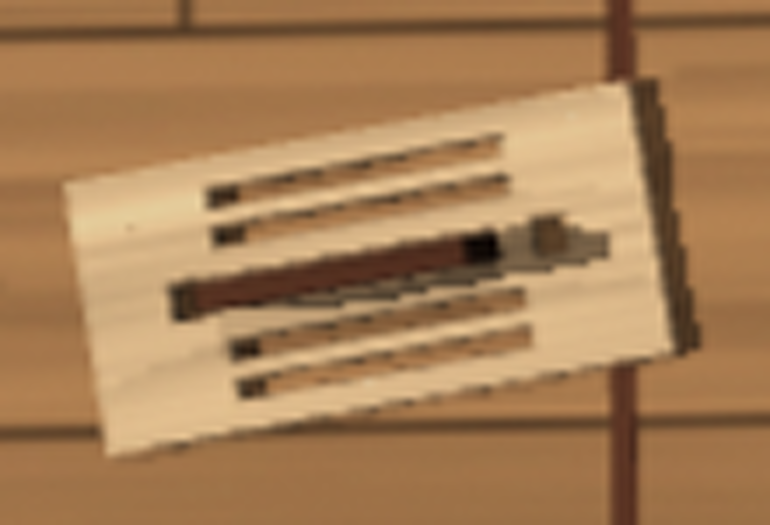

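View pics/zc.png

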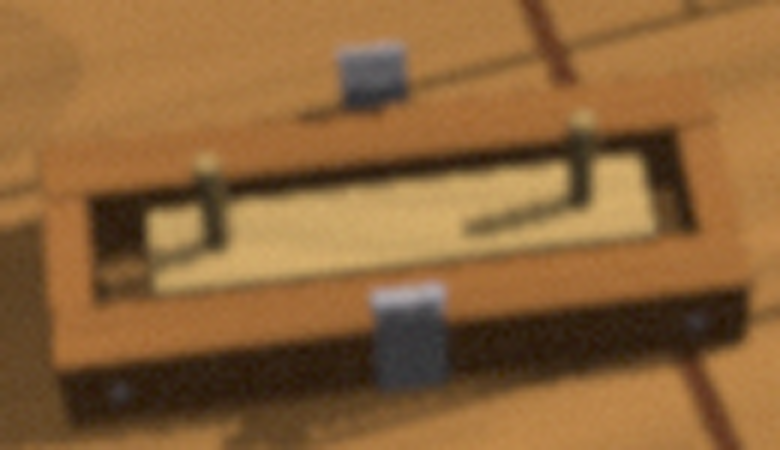

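View pics/zd.png

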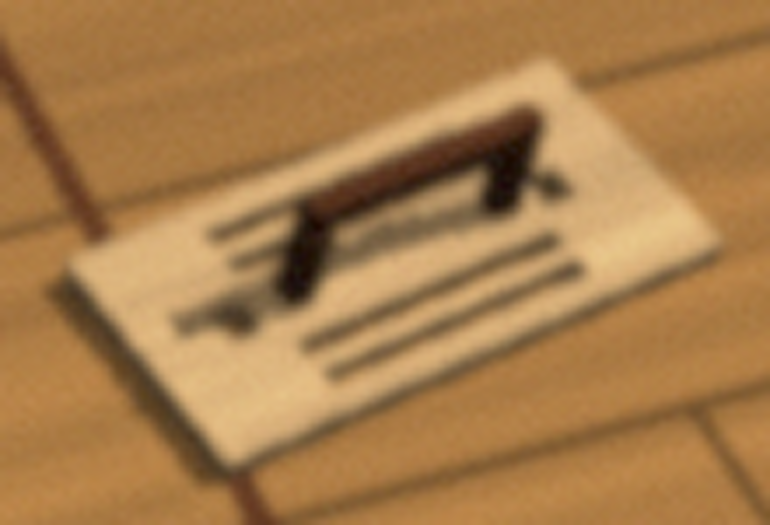

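```bash
cat > h.py <<'E'
import numpy as np, cv2
from cell import calibration
C={n:calibration(n) for n in("scene","top")}
def ray(n,u,v):
    K=C[n]["K"];T=np.array(C[n]["world_from_camera"])
    d=T[:3,:3]@np.linalg.solve(K,[u,v,1.]); return T[:3,3],d
def onz(n,u,v,z):
    o,d=ray(n,u,v); return o+d*(z-o[2])/d[2]
def two(p,q):
    o,d=ray("top",*p);o2,d2=ray("scene",*q)
    t=np.linalg.lstsq(np.c_[d,-d2],o2-o,rcond=None)[0]
    a=o+d*t[0];b=o2+d2*t[1]; return (a+b)/2,np.linalg.norm(a-b)
Z={"a":("top",235,205,6),"b":("top",100,220,7),"c":("scene",180,155,6),"d":("scene",330,115,7)}
def zp(k,X,Y):
    n,x0,y0,f=Z[k]; return n,x0+(X+.5)/f-.5,y0+(Y+.5)/f-.5
def zz(k,X,Y,z): return onz(*zp(k,X,Y),z)
E
python3 - <<'E'
from h import *
np.set_printoptions(precision=1,suppress=True)
def quad(k,pts,z):
    P=np.array([zz(k,*p,z)[:2] for p in pts]); c=P.mean(0)
    L=[np.linalg.norm(P[i]-P[i-1]) for i in range(4)]
    r=cv2.minAreaRect(P.astype(np.float32))
    print(k,"centre",c,"sides",np.array(L)); 
    e=[(P[i]-P[i-1]) for i in range(4)]
    print("  long-edge angles",[round(float(np.degrees(np.arctan2(v[1],v[0])))%180,2) for v in e])
quad("a",[(92,75),(688,165),(652,405),(52,315)],50)
quad("c",[(40,150),(715,85),(748,288),(58,368)],50)
quad("b",[(65,183),(630,82),(675,355),(107,457)],12)
quad("d",[(68,265),(548,57),(722,243),(232,470)],12)
for k,z,pts in (("a",100,[(205,207),(528,262)]),("c",100,[(205,160),(582,117)]),("a",84,[(391,103),(350,375)]),("c",84,[(372,45),(408,292)]),
  ("b",70,[(180,300),(482,246)]),("d",70,[(315,212),(530,115)])):
    Q=[zz(k,*p,z)[:2] for p in pts]; print(k,z,Q,(Q[0]+Q[1])/2,np.linalg.norm(Q[0]-Q[1]))
for p,q in (((205,207),(582,117)),((528,262),(205,160))):
    print(two(zp("a",*p)[1:],zp("c",*q)[1:]))
# mask based panel
for n,z,b in (("top",12,(100,220,210,295)),("scene",12,(330,115,440,190))):
    im=cv2.imread(f"pics/{n}0.png"); h=cv2.cvtColor(im,cv2.COLOR_BGR2HSV)
    print(n,h[[240,150][n=="scene"],[115,352][n=="scene"]],h[[235,125][n=="scene"],[110,352][n=="scene"]])
E
```

```text
a centre [ 508.1 -221.6] sides [120.1 298.1 119.4 298.7]
  long-edge angles [169.61, 80.28, 169.88, 80.41]
c centre [ 512.8 -217.1] sides [116.8 302.6 112.3 294.2]
  long-edge angles [170.7, 78.5, 166.48, 79.37]
b centre [475.1 216.6] sides [120.5 250.3 120.4 250.4]
  long-edge angles [8.76, 99.02, 8.84, 99.05]
d centre [477.  221.1] sides [120.3 251.1 120.3 249.9]
  long-edge angles [9.0, 99.97, 8.45, 99.97]
a 100 [array([ 525.8, -141.4]), array([ 496.8, -294.4])] [ 511.3 -217.9] 155.7302490487635
c 100 [array([ 493.7, -291.9]), array([ 522.2, -134.4])] [ 508.  -213.2] 160.0356833862266
a 84 [array([ 574.2, -231.7]), array([ 443.9, -209.1])] [ 509.1 -220.4] 132.1897265931973
c 84 [array([ 443. , -204.4]), array([ 574.4, -228.5])] [ 508.7 -216.5] 133.6539138196655
b 70 [array([465.9, 279.5]), array([485.9, 153.2])] [475.9 216.4] 127.88892382896849
d 70 [array([488.9, 165.3]), array([469.1, 271.7])] [479.  218.5] 108.26356946949868
(array([ 526.7, -139. ,  107.1]), np.float64(5.425928147829211))
(array([ 497.1, -293.2,  104.7]), np.float64(1.5872639216869227))
top [ 15 138 170] [ 15 139 160]
scene [ 17 110 221] [ 16 158 168]
```

```bash
cat > plan.py <<'E'
import numpy as np
from scipy.spatial.transform import Rotation as R
from cell import manip
np.set_printoptions(precision=2,suppress=True)
def st():
    s=manip.read_state(); Rm=R.from_euler("xyz",s["eef_rot"]); return s,np.array(s["eef_pos"]),Rm
def target(yawz):  # tool x down, tool z horizontal at angle yawz (deg)
    a=np.radians(yawz); x=np.array([0,0,-1.]);z=np.array([np.cos(a),np.sin(a),0]);y=np.cross(z,x)
    return R.from_matrix(np.c_[x,y,z])
def plan(p1,yawz,n,p0=None,R0=None,symm=True):
    s,p,Rm=st()
    if p0 is not None:p,Rm=p0,R0
    if symm:
        c=[target(yawz),target(yawz+180)]
        Rt=min(c,key=lambda q:(Rm.inv()*q).magnitude())
    else: Rt=target(yawz)
    rv=(Rm.inv()*Rt).as_rotvec(); turn=np.degrees(rv)/n
    out=[];step=(np.array(p1)-p)/n
    for i in range(n):
        Ri=Rm*R.from_rotvec(rv*i/n); out.append(Ri.inv().apply(step)/10)
    print("turn/row",turn,"total",np.degrees(rv)); 
    print("dp",[[round(float(v),2) for v in o] for o in out])
    return np.array(p1),Rt
def show():
    s,p,Rm=st(); M=Rm.as_matrix()
    print("t",round(s["clock"],2),"p",p,"toolx",M[:,0],"z ang",np.degrees(np.arctan2(M[1,2],M[0,2])),"F",np.array(s["wrist_force"]),"M",np.array(s["moment"]),"gap",round(s["finger_gap"],1),"q",np.array(s["joints"]))
E
python3 - <<'E'
from plan import *
show(); s,p,_=st()
a=plan(p+[30,60,140],16,3,symm=True)
E
python3 - <<'E'
from plan import *
s,p,Rm=st()
plan([475,218,300],9,16)
E
```

```text
t 0.1 p [ 189.97 -515.9   204.95] toolx [-0.  0. -1.] z ang -69.7858221844796 F [ 0.74  0.07 -0.47] M [ 0.06 -0.   -0.  ] gap 94.0 q [-1.28  0.3   1.52 -0.    1.32 -0.07]
turn/row [-28.6   -0.01  -0.02] total [-85.79  -0.04  -0.05]
dp [[-4.66, 1.63, -1.54], [-4.67, 2.16, -0.57], [-4.67, 2.17, 0.54]]
turn/row [-4.92 -0.   -0.  ] total [-78.79  -0.05  -0.04]
dp [[-0.59, 3.26, -3.69], [-0.59, 3.56, -3.4], [-0.59, 3.84, -3.08], [-0.59, 4.09, -2.74], [-0.59, 4.31, -2.38], [-0.59, 4.5, -2.0], [-0.59, 4.65, -1.6], [-0.59, 4.77, -1.2], [-0.59, 4.86, -0.78], [-0.59, 4.91, -0.36], [-0.59, 4.92, 0.06], [-0.59, 4.9, 0.48], [-0.59, 4.84, 0.9], [-0.59, 4.74, 1.31], [-0.59, 4.61, 1.71], [-0.59, 4.45, 2.1]]
```

Call:
{"fn": "jog_arm", "kwargs": {"turn": [[0, 0, 0], [-5, 0, 0], [-5, 0, 0], [-5, 0, 0], [-5, 0, 0], [-5, 0, 0], [-5, 0, 0], [-5, 0, 0]], "dp": [[-6, 0, 0], [-3.6, 3.3, -3.7], [0, 3.6, -3.4], [0, 3.8, -3.1], [0, 4.1, -2.7], [0, 4.3, -2.4], [0, 4.5, -2], [0, 4.7, -1.6]], "gripper": [0, 0, 0, 0, 0, 0, 0, 0]}}

```text
clock: 1.1
eef_pos: [313.2, -184.3, 302.6]
eef_rot: [2.353, 1.565, 1.76]
wrist_force: [2.1, -0.8, 0.9]
finger_gap: 93.9
```

Run:
```python
from plan import *
show()
plan([475,218,150],9,10)
```

```text
t 1.1 p [ 313.17 -184.29  302.63] toolx [-0.    0.01 -1.  ] z ang -33.97555564369321 F [ 2.07 -0.79  0.87] M [-0.03 -0.07 -0.03] gap 93.9 q [-0.64 -0.19  1.82  0.    1.52 -0.04]
turn/row [-4.3  -0.01 -0.03] total [-42.98  -0.14  -0.34]
dp [[1.55, 4.23, -0.9], [1.55, 4.29, -0.58], [1.54, 4.32, -0.26], [1.54, 4.33, 0.07], [1.54, 4.31, 0.39], [1.54, 4.27, 0.71], [1.53, 4.21, 1.03], [1.53, 4.12, 1.34], [1.53, 4.01, 1.65], [1.53, 3.88, 1.94]]
```

Call:
{"fn": "jog_arm", "kwargs": {"turn": [[-4.3, 0, 0], [-4.3, 0, 0], [-4.3, 0, 0], [-4.3, 0, 0], [-4.3, 0, 0], [-4.3, 0, 0], [-4.3, 0, 0], [-4.3, 0, 0]], "dp": [[0, 4.2, -0.9], [0, 4.3, -0.6], [0.5, 4.3, -0.3], [1.5, 4.3, 0], [2.5, 4.3, 0.4], [3, 4.3, 0.7], [3, 4.2, 1], [3, 4.1, 1.3]], "gripper": [0, 0, 0, 0, 0, 0, 0, 0]}}

```text
clock: 2.1
eef_pos: [439.8, 151.1, 167.0]
eef_rot: [0.951, 1.564, 0.98]
wrist_force: [0.3, -1.2, 0.9]
finger_gap: 93.9
```

Run:
```python
from plan import *
show()
a=plan([476,218,110],9,3)
plan([476,218,43],9,3,*a)
```

```text
t 2.1 p [439.84 151.06 167.04] toolx [ 0.    0.01 -1.  ] z ang 1.6616210080436964 F [ 0.35 -1.23  0.91] M [-0.07 -0.16 -0.01] gap 93.9 q [0.25 0.15 1.8  0.   1.19 0.22]
turn/row [-2.45  0.08 -0.1 ] total [-7.34  0.24 -0.3 ]
dp [[1.92, 2.19, 1.26], [1.91, 2.13, 1.36], [1.91, 2.08, 1.45]]
turn/row [0. 0. 0.] total [0. 0. 0.]
dp [[2.23, 0.0, 0.0], [2.23, 0.0, 0.0], [2.23, 0.0, 0.0]]
```

Call:
{"fn": "jog_arm", "kwargs": {"turn": [[-2.4, 0, 0], [-2.4, 0, 0], [-2.4, 0, 0], [0, 0, 0]], "dp": [[1.9, 2.2, 1.3], [1.9, 2.1, 1.4], [1.9, 2.1, 1.5], [0, 0, 0]], "gripper": [0, 0, 0.3, 0.4]}}

```text
clock: 2.6
eef_pos: [476.4, 222.5, 104.9]
eef_rot: [2.017, 1.567, 2.18]
wrist_force: [0.4, -0.6, 0.1]
finger_gap: 77.0
```

Run:
```python
from plan import *
show()
a=plan([476,218,43],9,3)
from cell import camera
import cv2
for n in ("scene","top"):
    p,d=camera(n); cv2.imwrite(f"pics/{n}1.png",p[:,:,::-1])
s=cv2.imread("pics/scene1.png"); t=cv2.imread("pics/top1.png")
cv2.imwrite("pics/s1z.png",np.vstack([cv2.resize(i,None,fx=4,fy=4) for i in (s[90:190,310:460],)]))
```

```text
t 2.6 p [476.42 222.47 104.86] toolx [-0.  0. -1.] z ang 9.35846314864379 F [ 0.37 -0.64  0.09] M [-0.04 -0.13  0.04] gap 77.0 q [0.37 0.35 1.7  0.   1.09 0.2 ]
turn/row [ 0.12 -0.04 -0.07] total [ 0.36 -0.11 -0.22]
dp [[2.06, -0.15, -0.03], [2.06, -0.15, -0.04], [2.06, -0.15, -0.04]]
```

View pics/s1z.png

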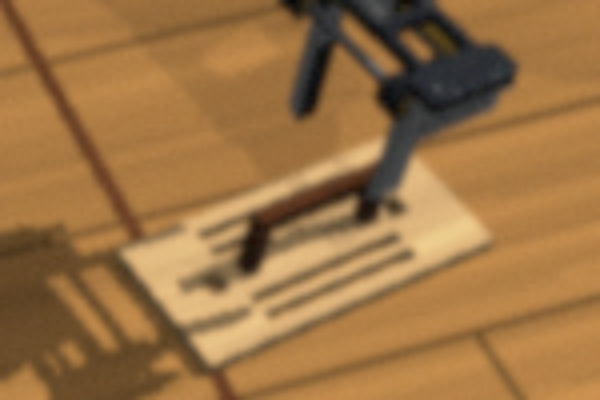

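The fingers straddle the bar. The near finger tip, at about (395,140) in the full image, looks shifted only because it is higher up. I'll go down to the grasp height.

Call:
{"fn": "jog_arm", "kwargs": {"turn": [[0.3, 0, 0], [0, 0, 0], [0, 0, 0], [0, 0, 0]], "dp": [[2, -0.3, -0.1], [2.1, -0.2, 0], [2, 0, 0], [0, 0, 0]], "gripper": [0.4, 0.4, 0.4, 0.4]}}

```text
clock: 3.2
eef_pos: [477.4, 214.2, 48.3]
eef_rot: [0.699, 1.563, 0.85]
wrist_force: [0.3, -0.3, 0.4]
finger_gap: 56.4
```

Run:
```python
from plan import *
show()
plan([476,218,43],9,1)
from cell import camera
import cv2
for n in ("scene","top"):
    p,d=camera(n); cv2.imwrite(f"pics/{n}2.png",p[:,:,::-1])
s=cv2.imread("pics/scene2.png"); t=cv2.imread("pics/top2.png")
cv2.imwrite("pics/s2z.png",np.vstack([cv2.resize(i,None,fx=4,fy=4) for i in (s[90:190,310:460],)]))
```

```text
t 3.2 p [477.38 214.19  48.3 ] toolx [ 0.01  0.01 -1.  ] z ang 8.65131675221219 F [ 0.34 -0.34  0.37] M [-0.06 -0.07  0.02] gap 56.4 q [0.35 0.43 1.75 0.   0.96 0.2 ]
turn/row [-0.35  0.35 -0.29] total [-0.35  0.35 -0.29]
dp [[0.53, 0.39, -0.08]]
```

View pics/s2z.png

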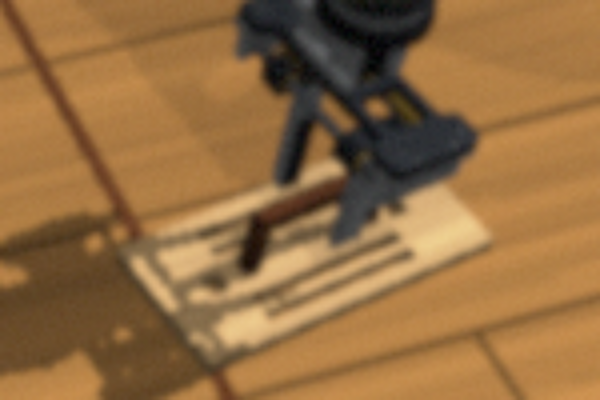

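Call:
{"fn": "jog_arm", "kwargs": {"turn": [[-0.3, 0.3, -0.3], [0, 0, 0], [0, 0, 0], [0, 0, 0], [0, 0, 0]], "dp": [[0.5, 0.4, -0.1], [0, 0, 0], [0, 0, 0], [0, 0, 0], [0, 0, 0]], "gripper": [0.4, 1, 1, 1, 1], "grip_force": 45}}

```text
clock: 3.92
eef_pos: [477.5, 219.1, 46.7]
eef_rot: [0.098, 1.565, 0.255]
wrist_force: [-1.1, -0.8, 0.7]
finger_gap: 20.0
```

Run:
```python
from plan import *
show()
```

```text
t 3.92 p [477.46 219.13  46.69] toolx [ 0.01  0.   -1.  ] z ang 8.988969499262938 F [-1.1  -0.84  0.66] M [-0.04 -0.1  -0.01] gap 20.0 q [ 0.36  0.43  1.74 -0.    0.96  0.2 ]
```

Call:
{"fn": "jog_arm", "kwargs": {"turn": [[0, 0, 0], [0, 0, 0], [0, 0, 0], [0, 0, 0]], "dp": [[0.5, 0, 0], [0, 0, 0], [0, 0, 0], [0, 0, 0]], "gripper": [0.8, 1, 1, 1], "grip_force": 45}}

```text
clock: 4.42
eef_pos: [477.3, 219.0, 41.0]
eef_rot: [0.09, 1.565, 0.246]
wrist_force: [-1.0, 0.2, 0.3]
finger_gap: 13.6
```

Run:
```python
from plan import *
show()
```

```text
t 4.42 p [477.27 219.02  40.99] toolx [ 0.01  0.   -1.  ] z ang 8.984078548471711 F [-1.01  0.2   0.3 ] M [-0.04  0.18 -0.02] gap 13.6 q [ 0.36  0.44  1.75 -0.    0.95  0.2 ]
```

Call:
{"fn": "jog_arm", "kwargs": {"turn": [[0, 0, 0], [0, 0, 0], [0, 0, 0], [0, 0, 0]], "dp": [[-2, 0, 0], [-5, 0, 0], [-6, 0, 0], [-5, 0, 0]], "gripper": [1, 1, 1, 1]}}

```text
clock: 4.92
eef_pos: [474.2, 217.9, 221.3]
eef_rot: [-2.8, 1.566, -2.643]
wrist_force: [0.2, 0.4, -3.7]
finger_gap: 13.5
```

Run:
```python
from plan import *
show()
plan([509,-217,205],-9.9,10)
```

```text
t 4.92 p [474.22 217.89 221.34] toolx [-0. -0. -1.] z ang 8.975652252486498 F [ 0.23  0.41 -3.73] M [-0.02 -0.13 -0.02] gap 13.5 q [ 0.36  0.23  1.57 -0.    1.34  0.2 ]
turn/row [ 1.89 -0.03  0.01] total [18.88 -0.25  0.14]
dp [[0.17, -4.35, -0.33], [0.17, -4.36, -0.19], [0.17, -4.36, -0.05], [0.17, -4.36, 0.1], [0.17, -4.36, 0.24], [0.17, -4.35, 0.38], [0.17, -4.33, 0.53], [0.17, -4.31, 0.67], [0.16, -4.29, 0.81], [0.16, -4.26, 0.95]]
```

Call:
{"fn": "jog_arm", "kwargs": {"turn": [[1.9, 0, 0], [1.9, 0, 0], [1.9, 0, 0], [1.9, 0, 0], [1.9, 0, 0], [1.9, 0, 0], [1.9, 0, 0], [1.9, 0, 0]], "dp": [[0, -4.4, -0.3], [0, -4.4, -0.2], [0, -4.4, 0], [0.2, -4.4, 0.1], [0.2, -4.4, 0.2], [0.2, -4.4, 0.4], [0.2, -4.3, 0.5], [0.2, -4.3, 0.7]], "gripper": [1, 1, 1, 1, 1, 1, 1, 1]}}

```text
clock: 5.92
eef_pos: [502.1, -140.4, 214.3]
eef_rot: [-0.185, 1.57, -0.297]
wrist_force: [0.4, 0.6, -2.9]
finger_gap: 13.7
```

Run:
```python
from plan import *
show()
plan([509,-217,190],-9.9,3)
```

```text
t 5.92 p [ 502.12 -140.38  214.28] toolx [ 0. -0. -1.] z ang -6.430974949098694 F [ 0.39  0.59 -2.92] M [ 0.   -0.15  0.03] gap 13.7 q [-0.34  0.23  1.59  0.    1.32 -0.23]
turn/row [1.16 0.01 0.  ] total [3.47 0.03 0.  ]
dp [[0.81, -2.51, 0.51], [0.81, -2.5, 0.56], [0.81, -2.49, 0.61]]
```

Call:
{"fn": "jog_arm", "kwargs": {"turn": [[1.2, 0, 0], [1.2, 0, 0], [1.1, 0, 0], [0, 0, 0], [0, 0, 0]], "dp": [[0.8, -2.5, 0.5], [0.8, -2.5, 0.5], [0.8, -2.4, 0.5], [0, 0, 0], [0, 0, 0]], "gripper": [1, 1, 1, 1, 1]}}

```text
clock: 6.55
eef_pos: [505.7, -220.3, 187.7]
eef_rot: [2.855, 1.568, 2.676]
wrist_force: [-0.7, 0.5, -3.5]
finger_gap: 13.7
```

```bash
cat > snap.py <<'E'
import sys,cv2,numpy as np
from cell import camera
def snap(k):
    for n in ("scene","top"):
        p,d=camera(n); cv2.imwrite(f"pics/{n}{k}.png",p[:,:,::-1])
    s=cv2.imread(f"pics/scene{k}.png"); t=cv2.imread(f"pics/top{k}.png")
    cv2.imwrite(f"pics/sz{k}.png",cv2.resize(s[110:230,170:320],None,fx=5,fy=5,interpolation=cv2.INTER_CUBIC))
    cv2.imwrite(f"pics/tz{k}.png",cv2.resize(t[190:290,230:360],None,fx=6,fy=6,interpolation=cv2.INTER_CUBIC))
E
python3 - <<'E'
from plan import *
from snap import snap
show(); snap(3)
plan([509,-217,190],-9.9,1)
E
```

```text
t 6.55 p [ 505.73 -220.27  187.73] toolx [-0.  0. -1.] z ang -10.284294510430845 F [-0.7   0.5  -3.49] M [-0.08 -0.04 -0.02] gap 13.7 q [-0.48  0.32  1.54 -0.    1.29 -0.3 ]
turn/row [-0.36 -0.16 -0.04] total [-0.36 -0.16 -0.04]
dp [[-0.21, 0.36, 0.26]]
```

View pics/sz3.png

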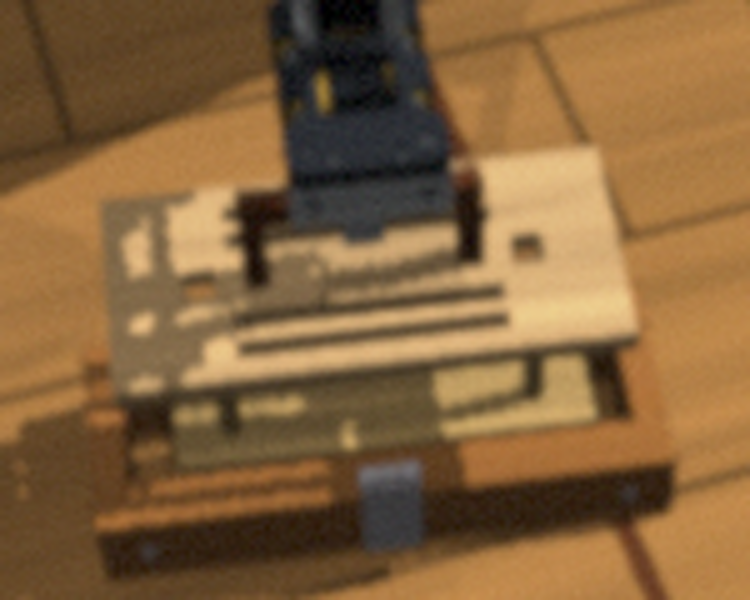

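View pics/tz3.png

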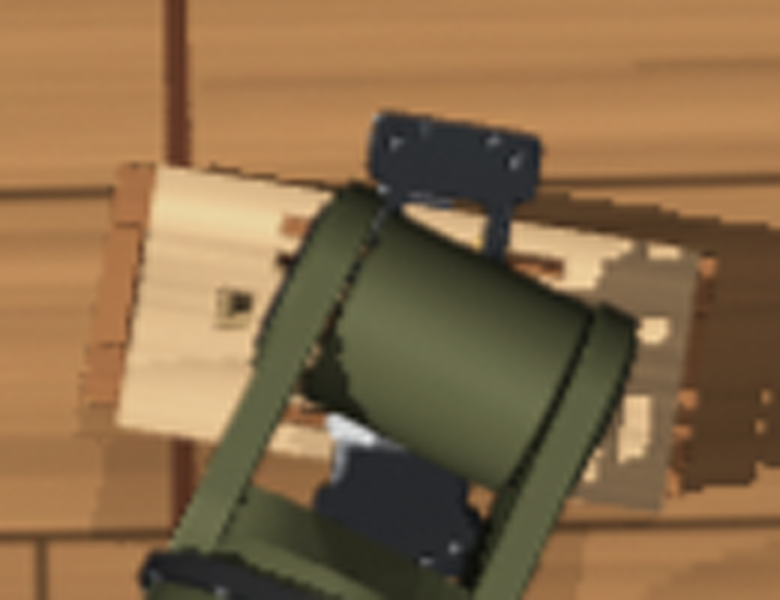

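Run:
```python
from h import *
np.set_printoptions(precision=1,suppress=True)
Z["t"]=("top",230,190,6);Z["s"]=("scene",170,110,5)
z=158.7
for k,pts in (("t",[(158,167),(700,256),(660,512),(118,428)]),("s",[(103,203),(598,150),(637,335),(118,393)])):
    P=np.array([zz(k,*p,z)[:2] for p in pts]);e=[P[i]-P[i-1] for i in range(4)]
    print(k,P.mean(0),"sides",[round(float(np.linalg.norm(v)),1) for v in e],[round(float(np.degrees(np.arctan2(v[1],v[0]))%180),1) for v in e])
print("hole t",zz("t",235,306,z)[:2],"holes s",zz("s",203,287,z)[:2],zz("s",525,247,z)[:2])
```

```text
t [ 504.7 -221.3] sides [119.8, 249.8, 117.2, 248.2] [170.3, 79.5, 169.6, 80.1]
s [ 507.6 -217. ] sides [118.4, 248.6, 119.5, 245.9] [170.1, 79.8, 168.8, 79.5]
hole t [ 521.8 -142.7] holes s [ 494.5 -295.2] [ 519.9 -139.7]
```

Run:
```python
from plan import *
plan([509.1,-216.5,146],-10.1,3)
```

```text
turn/row [-0.05 -0.05 -0.01] total [-0.16 -0.16 -0.04]
dp [[1.4, 0.14, 0.09], [1.4, 0.14, 0.09], [1.4, 0.14, 0.09]]
```

Call:
{"fn": "jog_arm", "kwargs": {"turn": [[-0.2, 0, 0], [0, 0, 0], [0, 0, 0], [0, 0, 0]], "dp": [[1.4, 0.15, 0.1], [1.4, 0.15, 0.1], [1.2, 0.15, 0.1], [0, 0, 0]], "gripper": [1, 1, 1, 1]}}

```text
clock: 7.15
eef_pos: [509.6, -214.4, 144.6]
eef_rot: [2.843, 1.567, 2.67]
wrist_force: [0.3, 0.1, -4.0]
finger_gap: 13.9
```

Run:
```python
from plan import *
show()
plan([509.1,-216.5,146],-10.1,1)
```

```text
t 7.15 p [ 509.61 -214.35  144.55] toolx [-0.  0. -1.] z ang -9.928025396482472 F [ 0.3   0.11 -4.05] M [ 0.04 -0.1   0.06] gap 13.9 q [-0.46  0.36  1.58  0.    1.2  -0.29]
turn/row [ 0.17 -0.2  -0.06] total [ 0.17 -0.2  -0.06]
dp [[-0.14, -0.22, -0.01]]
```

Call:
{"fn": "jog_arm", "kwargs": {"turn": [[0, 0, 0], [0, 0, 0]], "dp": [[0, -0.2, 0], [0, 0, 0]], "gripper": [1, 1]}}

```text
clock: 7.4
eef_pos: [509.5, -216.6, 145.0]
eef_rot: [2.865, 1.568, 2.692]
wrist_force: [1.2, -0.2, -3.5]
finger_gap: 13.4
```

Run:
```python
from plan import *
from snap import snap
import cv2
show(); snap(4)
s=cv2.imread("pics/scene4.png");t=cv2.imread("pics/top4.png")
a=cv2.resize(s[150:200,195:300],(756,360),interpolation=cv2.INTER_CUBIC)
b=cv2.resize(t[215:260,245:300],(660,540),interpolation=cv2.INTER_CUBIC)
cv2.imwrite("pics/s4h.png",a);cv2.imwrite("pics/t4h.png",b)
```

```text
t 7.4 p [ 509.49 -216.63  144.98] toolx [-0.  0. -1.] z ang -9.927282056219568 F [ 1.15 -0.21 -3.55] M [-0.04 -0.01  0.02] gap 13.4 q [-0.47  0.37  1.58 -0.    1.2  -0.29]
```

View pics/s4h.png

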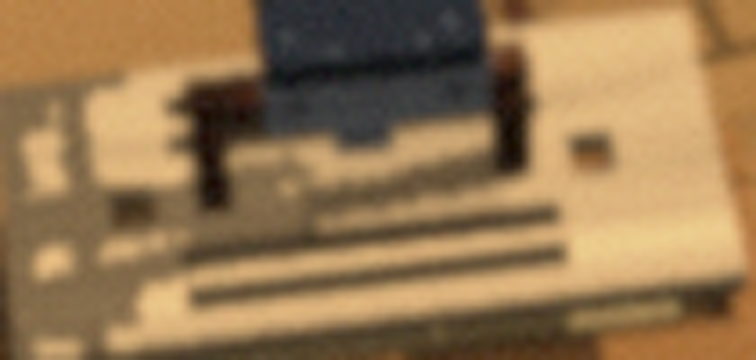

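View pics/t4h.png

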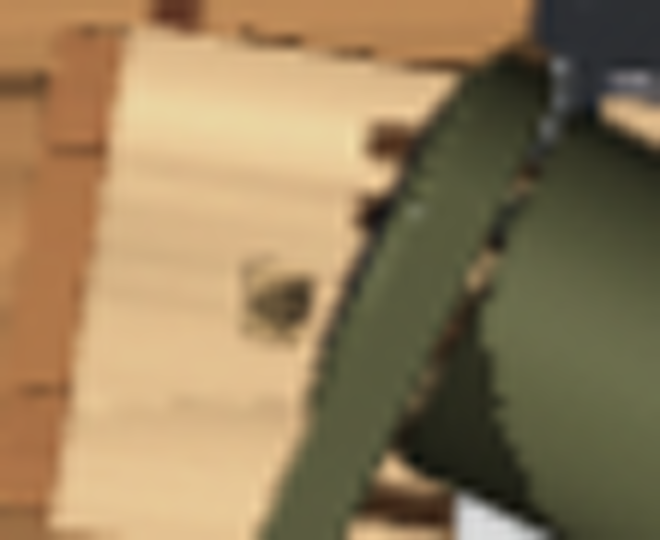

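Call:
{"fn": "jog_arm", "kwargs": {"turn": [[0, 0, 0], [0, 0, 0], [0, 0, 0], [0, 0, 0]], "dp": [[0.2, 0, 0], [0.2, 0, 0], [0.2, 0, 0], [0, 0, 0]], "gripper": [1, 1, 1, 1]}}

```text
clock: 8.0
eef_pos: [509.6, -216.6, 138.9]
eef_rot: [2.85, 1.569, 2.677]
wrist_force: [0.2, 0.2, -2.2]
finger_gap: 13.4
```

Run:
```python
from plan import *
show()
```

```text
t 8.0 p [ 509.59 -216.6   138.91] toolx [-0.  0. -1.] z ang -9.929877703590375 F [ 0.16  0.23 -2.22] M [-0.02 -0.07  0.01] gap 13.4 q [-0.47  0.37  1.59 -0.    1.19 -0.29]
```

Call:
{"fn": "jog_arm", "kwargs": {"turn": [[0, 0, 0], [0, 0, 0], [0, 0, 0]], "dp": [[0.15, 0, 0], [0.15, 0, 0], [0, 0, 0]], "gripper": [1, 1, 1]}}

```text
clock: 8.38
eef_pos: [509.6, -216.6, 135.7]
eef_rot: [2.857, 1.568, 2.683]
wrist_force: [0.8, 0.0, -3.1]
finger_gap: 13.5
```

Run:
```python
from plan import *
show()
```

```text
t 8.38 p [ 509.57 -216.58  135.69] toolx [-0.  0. -1.] z ang -9.927088299093905 F [ 0.84  0.04 -3.06] M [-0.   -0.11  0.03] gap 13.5 q [-0.47  0.38  1.59 -0.    1.18 -0.29]
```

Call:
{"fn": "jog_arm", "kwargs": {"turn": [[0, 0, 0], [0, 0, 0], [0, 0, 0], [0, 0, 0]], "dp": [[0.2, 0, 0], [0.2, 0, 0], [0.2, 0, 0], [0, 0, 0]], "gripper": [1, 1, 1, 1]}}

```text
clock: 8.88
eef_pos: [509.5, -216.6, 129.2]
eef_rot: [2.85, 1.568, 2.677]
wrist_force: [0.1, -0.5, -3.2]
finger_gap: 13.5
```

Run:
```python
from plan import *
from snap import snap
show();snap(5)
```

```text
t 8.88 p [ 509.53 -216.56  129.21] toolx [-0.  0. -1.] z ang -9.925963954740668 F [ 0.06 -0.53 -3.25] M [-0.01 -0.06  0.01] gap 13.5 q [-0.47  0.38  1.6  -0.    1.17 -0.29]
```

View pics/sz5.png

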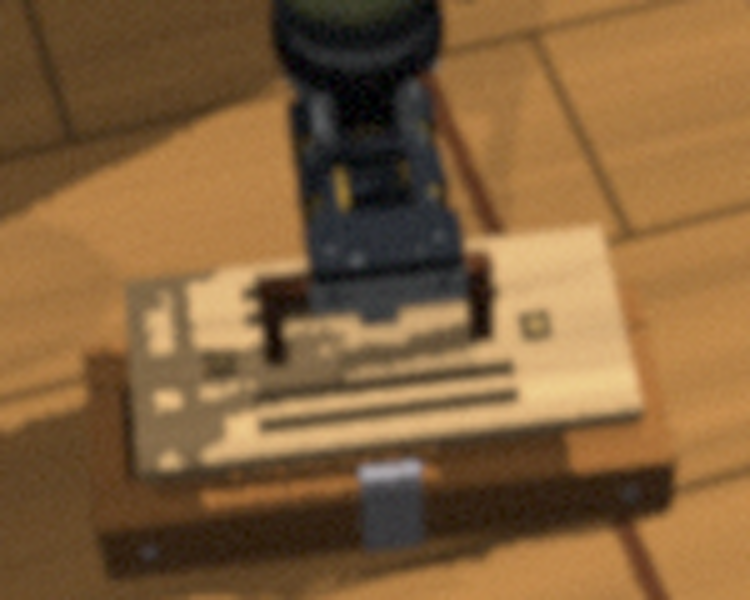

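View pics/tz5.png

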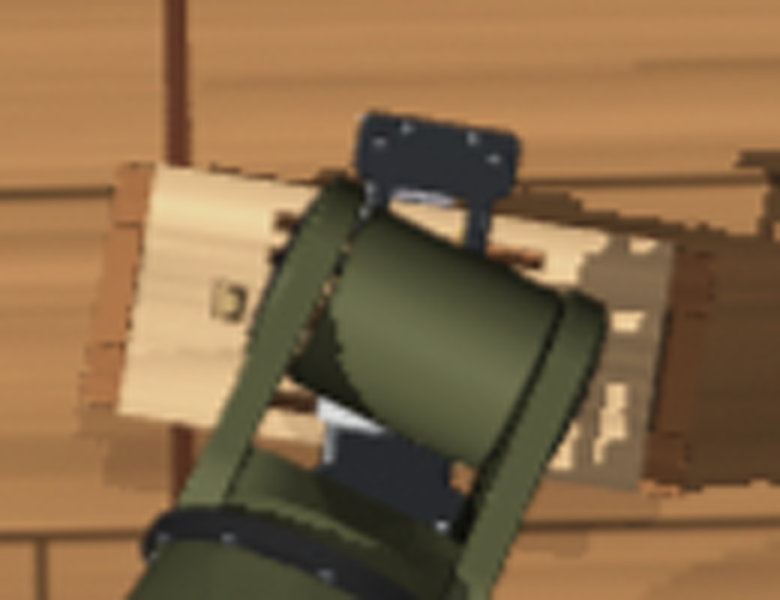

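Both views show lit peg tips inside the holes, at (230,300) in the top zoom and at (535,325) and about (220,362) in the scene zoom, and there is no contact force. I'll continue down to the catches.

Call:
{"fn": "jog_arm", "kwargs": {"turn": [[0, 0, 0], [0, 0, 0], [0, 0, 0], [0, 0, 0], [0, 0, 0], [0, 0, 0]], "dp": [[0.2, 0, 0], [0.2, 0, 0], [0.2, 0, 0], [0.2, 0, 0], [0.2, 0, 0], [0, 0, 0]], "gripper": [1, 1, 1, 1, 1, 1]}}

```text
clock: 9.72
eef_pos: [509.6, -216.6, 118.7]
eef_rot: [2.838, 1.569, 2.664]
wrist_force: [-0.6, -0.4, -3.3]
finger_gap: 13.9
```

Run:
```python
from plan import *
show()
```

```text
t 9.72 p [ 509.6  -216.58  118.69] toolx [-0.  0. -1.] z ang -9.928472202839204 F [-0.63 -0.36 -3.26] M [ 0.   -0.06 -0.05] gap 13.9 q [-0.47  0.39  1.61  0.    1.14 -0.29]
```

Call:
{"fn": "jog_arm", "kwargs": {"turn": [[0, 0, 0], [0, 0, 0], [0, 0, 0]], "dp": [[0.2, 0, 0], [0.2, 0, 0], [0, 0, 0]], "gripper": [1, 1, 1]}}

```text
clock: 10.1
eef_pos: [509.6, -216.7, 114.8]
eef_rot: [2.918, 1.569, 2.745]
wrist_force: [-1.7, 0.5, -2.3]
finger_gap: 13.6
```

Run:
```python
from plan import *
show()
```

```text
t 10.1 p [ 509.56 -216.67  114.77] toolx [-0.  0. -1.] z ang -9.928775913258141 F [-1.68  0.54 -2.3 ] M [ 0.    0.25 -0.01] gap 13.6 q [-0.47  0.4   1.61 -0.    1.14 -0.29]
```

Call:
{"fn": "jog_arm", "kwargs": {"turn": [[0, 0, 0], [0, 0, 0]], "dp": [[0.2, 0, -0.05], [0, 0, 0]], "gripper": [1, 1]}}

```text
clock: 10.35
eef_pos: [509.1, -216.7, 112.9]
eef_rot: [2.944, 1.569, 2.771]
wrist_force: [-1.1, -0.6, -2.7]
finger_gap: 13.5
```

Run:
```python
from plan import *
show()
```

```text
t 10.35 p [ 509.11 -216.65  112.92] toolx [-0.  0. -1.] z ang -9.935031331695429 F [-1.12 -0.63 -2.72] M [ 0.    0.14 -0.06] gap 13.5 q [-0.47  0.4   1.61 -0.    1.13 -0.3 ]
```

Call:
{"fn": "jog_arm", "kwargs": {"turn": [[0, 0, 0], [0, 0, 0], [0, 0, 0]], "dp": [[0.2, 0, -0.05], [0.2, 0, 0], [0, 0, 0]], "gripper": [1, 1, 1]}}

```text
clock: 10.72
eef_pos: [509.3, -216.9, 109.7]
eef_rot: [-0.38, 1.57, -0.553]
wrist_force: [-1.7, 0.2, -0.8]
finger_gap: 13.7
```

Run:
```python
from plan import *
show()
```

```text
t 10.72 p [ 509.3  -216.85  109.75] toolx [ 0. -0. -1.] z ang -9.93093175833022 F [-1.67  0.19 -0.78] M [ 0.01  0.16 -0.01] gap 13.7 q [-0.47  0.4   1.62 -0.    1.12 -0.3 ]
```

Call:
{"fn": "jog_arm", "kwargs": {"turn": [[0, 0, 0], [0, 0, 0], [0, 0, 0]], "dp": [[0.3, 0, 0], [0.3, 0, 0], [0, 0, 0]], "gripper": [1, 1, 1]}}

```text
clock: 11.1
eef_pos: [509.3, -216.9, 103.7]
eef_rot: [-0.409, 1.569, -0.582]
wrist_force: [-1.9, -0.3, -0.7]
finger_gap: 13.6
```

Run:
```python
from plan import *
show()
```

```text
t 11.1 p [ 509.35 -216.95  103.72] toolx [ 0. -0. -1.] z ang -9.933193953354053 F [-1.87 -0.29 -0.72] M [-0.04  0.14 -0.06] gap 13.6 q [-0.47  0.41  1.62 -0.    1.11 -0.3 ]
```

Run:
```python
from plan import *
from snap import snap
show();snap(6)
```

```text
t 11.1 p [ 509.35 -216.95  103.72] toolx [ 0. -0. -1.] z ang -9.933193953354053 F [-1.87 -0.29 -0.72] M [-0.04  0.14 -0.06] gap 13.6 q [-0.47  0.41  1.62 -0.    1.11 -0.3 ]
```

View pics/sz6.png

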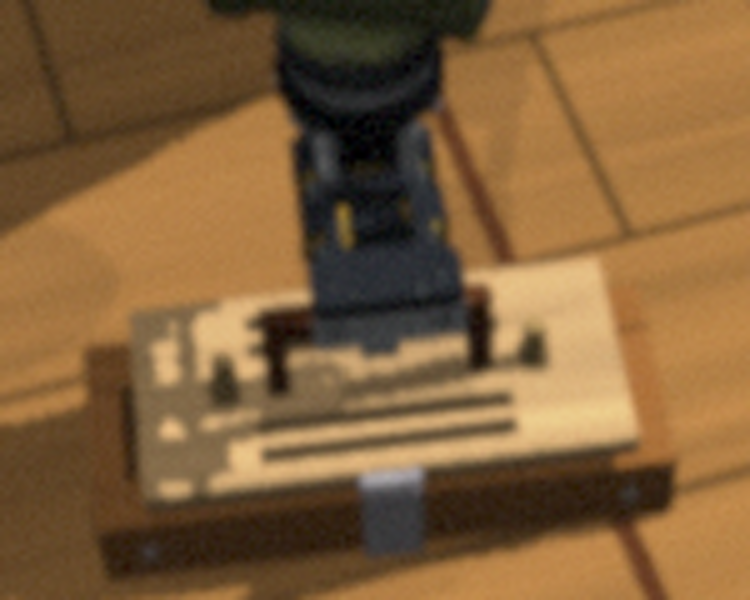

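View pics/tz6.png

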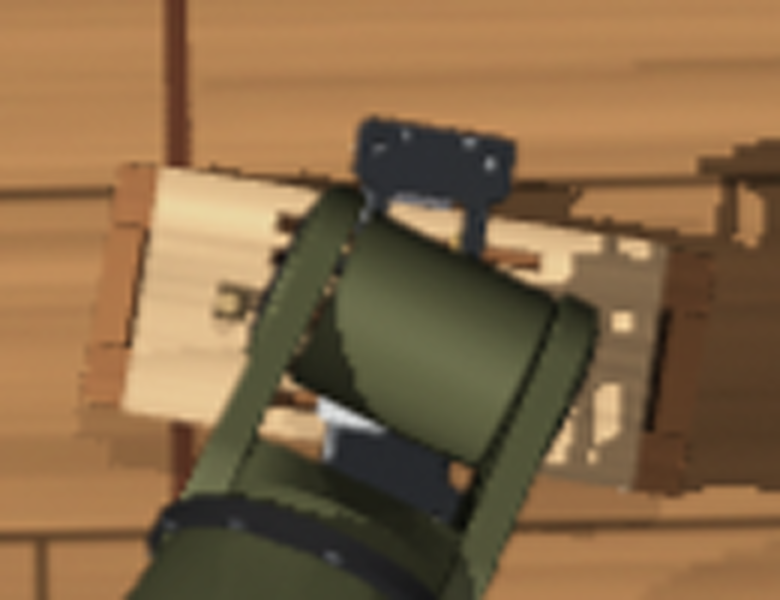

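Call:
{"fn": "jog_arm", "kwargs": {"turn": [[0, 0, 0], [0, 0, 0], [0, 0, 0], [0, 0, 0]], "dp": [[0.3, 0, 0], [0.3, 0, 0], [0.2, 0, 0], [0, 0, 0]], "gripper": [1, 1, 1, 1]}}

```text
clock: 11.7
eef_pos: [509.3, -216.9, 95.0]
eef_rot: [-0.49, 1.57, -0.663]
wrist_force: [-1.3, 0.5, -1.3]
finger_gap: 13.6
```

Run:
```python
from plan import *
show()
```

```text
t 11.7 p [ 509.27 -216.93   95.04] toolx [ 0. -0. -1.] z ang -9.935283050433886 F [-1.32  0.54 -1.27] M [-0.07  0.22 -0.02] gap 13.6 q [-0.47  0.42  1.63 -0.    1.09 -0.3 ]
```

Call:
{"fn": "jog_arm", "kwargs": {"turn": [[0, 0, 0], [0, 0, 0], [0, 0, 0]], "dp": [[0.2, 0, 0], [0.15, 0, 0], [0, 0, 0]], "gripper": [1, 1, 1]}}

```text
clock: 12.08
eef_pos: [509.1, -216.8, 91.0]
eef_rot: [-0.491, 1.57, -0.664]
wrist_force: [-1.6, 0.9, 1.2]
finger_gap: 13.5
```

Run:
```python
from plan import *
show()
```

```text
t 12.07 p [ 509.13 -216.76   91.03] toolx [ 0. -0. -1.] z ang -9.928120375104506 F [-1.57  0.94  1.25] M [0.02 0.24 0.  ] gap 13.5 q [-0.47  0.43  1.63 -0.    1.08 -0.3 ]
```

Call:
{"fn": "jog_arm", "kwargs": {"turn": [[0, 0, 0], [0, 0, 0], [0, 0, 0]], "dp": [[0.2, 0, 0], [0, 0, 0], [0, 0, 0]], "gripper": [1, 1, 1]}}

```text
clock: 12.45
eef_pos: [509.3, -216.8, 91.2]
eef_rot: [-0.369, 1.569, -0.542]
wrist_force: [0.1, 0.1, -3.2]
finger_gap: 13.5
```

Run:
```python
from plan import *
from snap import snap
show();snap(7)
```

```text
t 12.45 p [ 509.32 -216.79   91.21] toolx [ 0. -0. -1.] z ang -9.917078259414492 F [ 0.08  0.12 -3.22] M [-0.07 -0.09 -0.02] gap 13.5 q [-0.47  0.43  1.63 -0.    1.08 -0.3 ]
```

View pics/sz7.png

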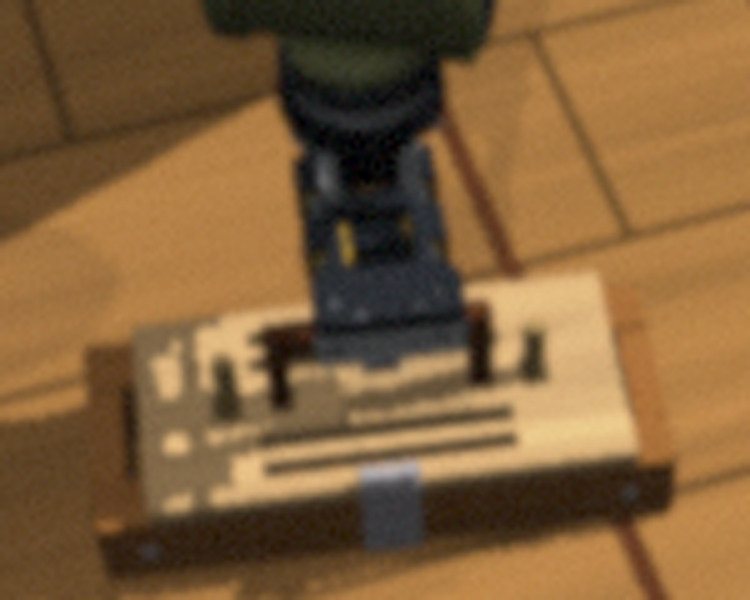

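View pics/tz7.png

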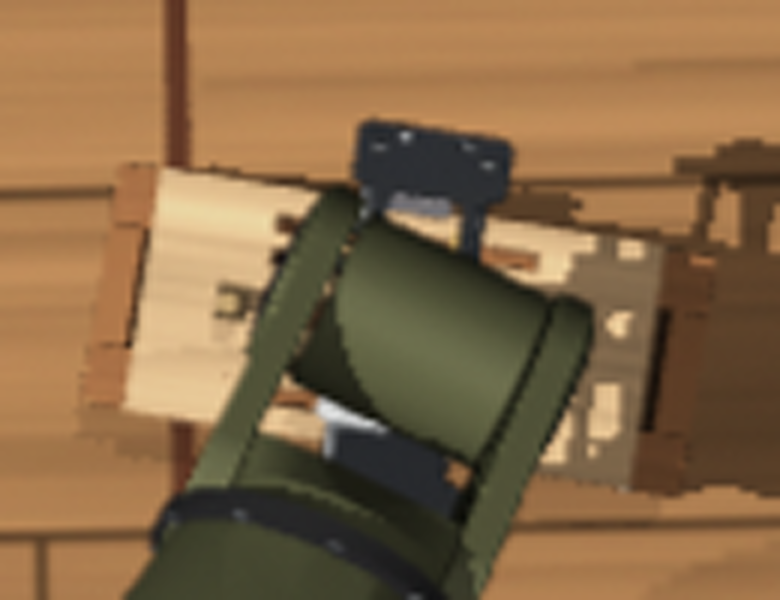

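Call:
{"fn": "jog_arm", "kwargs": {"turn": [[0, 0, 0]], "dp": [[0.2, 0, 0]], "gripper": [1]}}

```text
clock: 12.68
eef_pos: [509.3, -216.8, 90.9]
eef_rot: [-0.465, 1.569, -0.638]
wrist_force: [-19.1, 9.6, 39.6]
finger_gap: 13.6
```

Run:
```python
from plan import *
show()
```

```text
t 12.68 p [ 509.29 -216.85   90.88] toolx [ 0. -0. -1.] z ang -9.918446758076305 F [-19.14   9.58  39.55] M [ 1.45  3.36 -0.02] gap 13.6 q [-0.47  0.43  1.63 -0.    1.08 -0.3 ]
```

The panel sits on the hard seat: TCP z is 91 mm, as expected, and a 40 N push moves it no further. I'll relax the push and let go.

Call:
{"fn": "jog_arm", "kwargs": {"turn": [[0, 0, 0], [0, 0, 0], [0, 0, 0], [0, 0, 0], [0, 0, 0], [0, 0, 0]], "dp": [[0, 0, 0], [0, 0, 0], [0, 0, 0], [0, 0, 0], [0, 0, 0], [0, 0, 0]], "gripper": [1, 1, 0.4, 0.4, 0.4, 0.4]}}

```text
clock: 13.42
eef_pos: [509.7, -217.0, 91.0]
eef_rot: [-0.372, 1.568, -0.546]
wrist_force: [-0.0, -0.5, -0.1]
finger_gap: 50.1
```

Run:
```python
from plan import *
show()
```

```text
t 13.43 p [ 509.75 -217.05   90.98] toolx [ 0. -0. -1.] z ang -9.918163170488553 F [-0.05 -0.47 -0.07] M [-0.07 -0.09  0.02] gap 50.1 q [-0.47  0.43  1.63 -0.    1.08 -0.3 ]
```

Released with the wrist force at zero. I'll rise straight up, then back off toward the robot so both cameras can see.

Call:
{"fn": "jog_arm", "kwargs": {"turn": [[0, 0, 0], [0, 0, 0], [0, 0, 0], [0, 0, 0], [0, 0, 0], [0, 0, 0], [0, 0, 0], [0, 0, 0]], "dp": [[-2, 0, 0], [-3, 0, 0], [-4, 0, 0], [-5, 0, 0], [-3, 0, -4], [0, 0, -5], [0, 0, -5], [0, 0, -3]], "gripper": [0.4, 0.4, 0.4, 0.4, 0.4, 0.4, 0.4, 0.4]}}

```text
clock: 14.42
eef_pos: [338.0, -186.5, 265.7]
eef_rot: [-0.589, 1.568, -0.761]
wrist_force: [-0.2, 0.3, 0.9]
finger_gap: 56.6
```

Run:
```python
from plan import *
from snap import snap
show();snap(8)
```

```text
t 14.43 p [ 338.02 -186.55  265.69] toolx [ 0. -0. -1.] z ang -9.85089020155833 F [-0.15  0.28  0.88] M [-0.01 -0.03  0.04] gap 56.6 q [-0.6  -0.13  1.84 -0.    1.42 -0.43]
```

View pics/sz8.png

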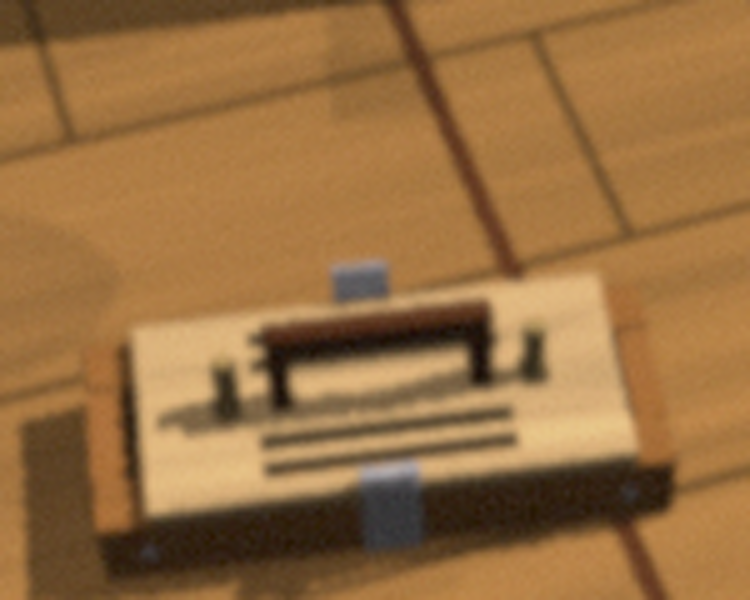

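View pics/tz8.png

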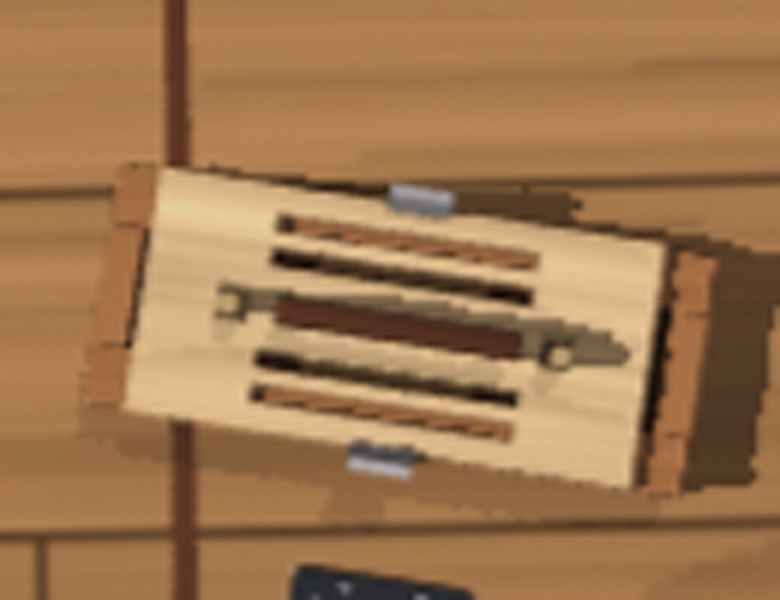

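View pics/scene8.png

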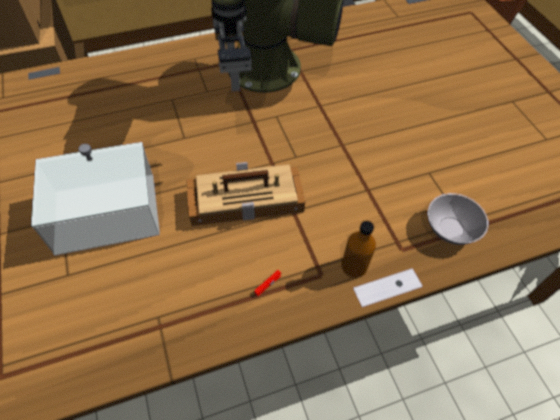

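Both pegs stand through the holes, and the catch noses overlap both edges at about (421,200) and (380,460) in the top zoom. I'll check flatness and height with depth, and compare the bystanders with the first pictures.

Run:
```python
from h import *
from cell import camera
np.set_printoptions(precision=1,suppress=True)
p,d=camera("top"); T=np.array(C["top"]["world_from_camera"]);K=np.array(C["top"]["K"])
def at(X,Y):
    u,v=230+X/6,190+Y/6;u0,v0=int(u),int(v);z=np.median(d[v0-1:v0+2,u0-1:u0+2])
    return (T@np.r_[np.linalg.solve(K,[u0,v0,1])*z,1])[:3]
for n,q in (("TL",(180,190)),("BL",(150,395)),("TR",(640,260)),("BR",(610,470)),("midtop",(340,208)),("midbot",(320,440)),("railL",(105,280)),("railR",(690,370))): print(n,at(*q))
Z["t"]=("top",230,190,6)
P=np.array([zz("t",*q,62)[:2] for q in ((160,168),(665,242),(632,488),(125,410))]);print("panel",P.mean(0),[np.linalg.norm(P[i]-P[i-1]).round(1) for i in range(4)])
a=cv2.imread("pics/scene0.png").astype(int);b=cv2.imread("pics/scene8.png").astype(int);D=np.abs(a-b).max(2)
for n,(x0,y0,x1,y1) in dict(bottle=(340,220,378,280),bowl=(425,193,490,245),clip=(250,265,285,298),bin=(33,140,160,250)).items(): print(n,(D[y0:y1,x0:x1]>40).mean().round(3))
```

```text
TL [ 579.5 -115.6   60.6]
BL [479.9 -99.1  59.9]
TR [ 539.8 -338.7   60. ]
BR [ 437.7 -321.3   60.3]
midtop [ 569.1 -192.1   62.5]
midbot [ 451.6 -181.3   -1.3]
railL [536.2 -75.6  47.5]
railR [ 486.1 -365.8   45. ]
panel [ 509.8 -218.6] [np.float64(119.6), np.float64(250.3), np.float64(121.1), np.float64(250.3)]
bottle 0.0
bowl 0.0
clip 0.0
bin 0.06
```

Run:
```python
from cell import order
print(order.sign_off())
```

```text
the job is handed in; nothing more can be done
None
```

The panel is hung on the rack over both pegs, pressed down onto the seat and released. I handed the job in at about 14.5 s on the robot's clock.

**What I did:**
- I gripped the panel by its handle bar at 45 N and lined it up with the pegs from both cameras; the peg bar stood about 4 mm off-centre.
- It went over both pegs at the first try, with almost no force.
- I lowered it through the catches and pressed. It stopped hard with the TCP at z 91 mm, the height expected for the seat. The highest push I read was about 43 N.
- I then let go and backed the arm off clear.

**Last checks:**
- **Flatness:** the four panel corners read 59.9 to 60.6 mm by depth. The rack ends read 45 to 47.5 mm, so depth readings come out a few mm low, and the panel lies flat within 1 mm.
- **Catches:** both noses show over the panel's edges in the top view, back where they stood before. I judged this from the pictures alone. The 6 to 18 N opening push never showed in the force readings, because I took most of them after the arm had settled.
- **Bystanders:** the bottle, bowl and clip regions are unchanged from the first picture. The bin region differs in 6% of its pixels. I put that down to the arm's shadow and did not look further; the arm did not go near the bin after its first rise.

**Disagreements:** the two cameras differed by about 4 mm in y, so I used the average. One flatness sample, near the middle of the lower edge, hit the table instead of the panel, so I left it out.

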